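# Lay a breakfast place from the tray

## Task

Lay the breakfast place at the wooden board with the four things on the tray. Stand the egg cup in the middle of the near half of the board and the salt shaker straight behind it, in the middle of the far half; lay the fork flat on the worktop to the left of the board and the teaspoon to its right, each parallel to the board's side, about two centimetres clear of it and level with the board's middle, prongs and bowl pointing away from you. Do not disturb the little corked bottle, the cotton reel or the candle.

Things in the scene. Friction and masses are not known exactly. Their poses are not given: they have to be found in the camera images.
- board: flat wooden breakfast board, fixed, 200 mm long (x), 160 mm wide (y), 14 mm thick; a thin dark line across its middle parts near half from far half (their middles lie 50 mm from the centre). Origin: centre of its underside, on the worktop; x points away from the robot (turned up to 0.25 rad), y left, z up. May lie on the left or right of the worktop
- tray: dark wooden rectangular serving tray with a low lip, fixed, 220 mm (x) by 260 mm (y), floor 6 mm thick, lip 16 mm high over the worktop and 6 mm thick, a dark wire handle at its left and right end. Origin: centre of its underside; z up. It holds the four things at the start
- fork: plain metal table fork, loose, 40 g, lies flat, 193 mm long (its x), 26 mm wide, 15 mm high overall; starts on the tray, prongs roughly away from the robot. Origin: middle of its outline on the surface under it; +x points to the prongs, z up. It is solid to the touch as the convex shape round it, and can be pinched across its width at the origin
- spoon: metal teaspoon, loose, 20 g, lies flat, 130 mm long (its x), 27 mm wide, 11 mm high overall; starts on the tray, bowl roughly away from the robot. Origin: middle of its outline on the surface under it; +x points to the bowl, z up. It is solid to the touch as the convex shape round it, and can be pinched across its width at the origin
- eggcup: cream egg cup, loose, 60 g, 49 mm across the bowl, 60 mm high, round, stands on the tray. Origin: centre of its foot's underside; z up. Solid to the touch (no hollow); pinch the bowl, about 45 mm up
- salt: salt shaker, white body with a grey cap, loose, 42 mm across, 74 mm high, round, stands on the tray. Origin: centre of its underside; z up. Pinch it about 45 mm up
- ink: small corked blue-grey glass bottle, 48 mm across, 66 mm high, a bystander on the worktop behind the work: leave it alone. Origin: centre of its underside
- reel: wooden cotton reel with thread, 34 mm across, 44 mm high, a bystander: leave it alone. Origin: centre of its underside
- candle: white candle stub, 22 mm across, 51 mm high, a bystander: leave it alone. Origin: centre of its underside
Mind the look-alikes: they are no part of the job. What is shaped like the salt but purple is not meant.

How it is judged:
By the outcome, as a careful person would: the job done as asked, in the order asked, and still so for the second after the job is handed in, with the robot touching nothing.
It also fails if it takes over 109 s, if anything falls off the work surface, if the arm or the gripper's body presses on something with over 40 N, if the wrist force passes 120 N, or if a joint passes its speed limit or range.

## Robot

A 6-joint arm with a two-finger parallel gripper is mounted at the origin on a cart in front of the work surface, level with it; the furniture and walls round the work are solid. World frame = base frame: x ahead of the robot, y to its left, z up, the work surface at z = 0. Lengths are in m, angles in rad, forces in N, time in s.
With the tool pointing down it reaches from about 0.25 to 0.775 m from the base axis. Payload 4 kg.
Tool frame: the origin (TCP) lies at the very end of the fingers, on their centre line; the grasp point (between the pads) lies 19 mm behind it; z points along the fingers, y is the line along which they close (so a half turn about z gives the same grasp; the last joint's range is limited). The gripper opens to 94 mm and grips with 3 to 60 N. Pads are 16 mm wide; open, the fingers measure 119 mm over their backs; the gripper's body (75 mm by 177 mm) begins 78 mm behind the grasp point.
Start: joints at [1.155, 0.087, 1.371, -0, 1.684, -0.103], TCP at [0.169, 0.523, 0.206] pointing down, gripper open.
Joint ranges: [-3.1, 3.1], [-0.76, 2.03], [0.27, 2.55], [-1.08, 4.22], [0.17, 2.65], [-2.57, 2.57]. Speed limits (rad/s): [2.79, 2.79, 3.14, 3.14, 3.14, 3.14].

## Interface

Orientations are given as [roll, pitch, yaw] about the fixed x, y, z axes, in that order (R = Rz(yaw) Ry(pitch) Rx(roll)).
In Python, from bench import robot, snapshot, finder gives the robot as it stands.
- The arm moves only by the tool drive_tool, never from a script. Its argument "deltas" is text: rows parted by semicolons, each of 7 numbers parted by spaces: the shift along the tool's x, y, z each as a share of 100 mm, from -1 to 1, then the turn, a rotation vector about the tool's x, y, z each as a share of 90 degrees, from -1 to 1, then the finger opening in mm, from 0 to 94. In form: tx ty tz rx ry rz gripper; .... A call has 1 to 5 rows; each row is the pose to reach, as a shift and turn from the pose commanded when the call began, along the tool's axes at that moment; what a row does not reach only later rows make up. A row lasts 1/10 s, in which the tool goes at most 50 mm and 8.59 degrees, less where a joint would pass 70% of its speed; a pose out of reach is approached as far as the arm can. A call with a number of a shift or a turn outside -1 to 1 is refused whole. A call with a gripper value outside its range is refused whole. The fingers move at their own pace and stop on an object; the grip force is fixed at half the most. Time passes only in rows, so rows that repeat a pose let the fingers close. It gives the time, the measured TCP pose, the force, the opening and the grip force at its end, in the units of the state.
- robot.get_obs(): the state, without advancing time (a new reading comes with each control period).
- snapshot(name): name is "side" or "top"; returns a dict with "img" (480x640x3 uint8, red, green, blue), "fx", "fy", "cx", "cy" (pixels), "T" (4x4, takes a point from camera to world coordinates). Camera axes: x right, y up, looking along -z (the intrinsics and any distortion apply to the point x, -y, -z); pixel columns grow to the right and rows downward; lengths in m; the calibration is good to about 2 mm. A picture is of the moment at which its call begins. There is no depth.
- robot.close_job(): hands the job in; it is judged then, once.
Trained networks look in the newest picture that a camera, given by its name, has taken for a name from the list of things; names that differ only in an ending like _2 or _b are one class to them, and where a whole thing is asked for, a point or a joint stands for the part that bears it (a point fixed in the world has none). Each returns a list of dicts, best first, with "confidence" (0 to 1); they miss things now and then, are a little off and sometimes report something else, mostly with a low value. They report only what shows in the picture. A call takes as long as a camera call. They do not tell look-alikes from the thing itself.
- finder.look_for(camera, thing): "xy" ([column, row] in pixels, amid what is visible of it).
- finder.masks_of(camera, thing): "region" (480x640 bool, what is visible of it) and "xy" ([column, row] in pixels, amid what is visible of it).
- finder.landmark_of(camera, thing): "xy" ([column, row] in pixels: a listed point, or the origin of a listed thing).
The state is a dict: "time": time; "joint_positions": joint angles; "qvel": joint speeds; "joint_torque": joint torques, N m; "tool_pos": TCP position; "ee_rot": TCP orientation; "wrist_force": force on the tool from outside, world axes, zero at the start; "wrist_torque": the same for the moment, N m; "width": finger opening in m; "finger_force": force on a finger pad.
Only numpy, scipy, OpenCV 4.12 (cv2) and the standard library are available. Lean on these libraries where they do the work, as an engineer would, in place of code of your own. Each camera call takes 0.05 s, during which the arm holds its last target. There are 200 camera calls.

## Working session

There is one attempt and no reset: what is moved stays moved. The work goes in short steps, Python scripts to look and compute and a tool call to move; the robot and the scene stay as the last step left them, time stands still between calls to the robot, and variables do not carry over. Pictures are saved under pics/ and viewed, at most 14 in all, crops included, and the job is handed in when it is done.

Besides the shell and the picture viewer there is one more tool, called after "Call:" in YAML: its name, and indented under it one key for each argument. drive_tool: Moves the arm, as the interface text tells. Shift numbers are shares of 100 mm and turn numbers shares of 90 degrees, none past 1 either way. Its arguments: {"type":"object","properties":{"deltas":{"type":"string"}},"required":["deltas"]}

```bash
mkdir -p pics; ls; cat > h.py <<'E'
from bench import robot, snapshot, finder
import numpy as np, cv2
def world(s,px,z):
    T=np.array(s["T"]); d=T[:3,:3]@np.array([(px[0]-s["cx"])/s["fx"],-(px[1]-s["cy"])/s["fy"],-1.])
    o=T[:3,3]; return o+d*(z-o[2])/d[2]
def save(s,n): cv2.imwrite(f"pics/{n}.png",cv2.cvtColor(s["img"],cv2.COLOR_RGB2BGR))
E
python3 - <<'E'
from h import *
o=robot.get_obs(); print(o["time"],o["tool_pos"],o["ee_rot"])
for c in("top","side"):
    s=snapshot(c); save(s,c+"0"); print(c,np.round(s["T"],3).tolist(),s["fx"],[k for k in s])
    for t,z in dict(board=.014,tray=.006,fork=.008,spoon=.006,eggcup=.03,salt=.037,ink=.033,reel=.022,candle=.025).items():
        for f,fn in(("look",finder.look_for),("lm",finder.landmark_of)):
            for r in fn(c,t)[:3]: print(c,t,f,round(r["confidence"],2),np.round(r["xy"]),np.round(world(s,r["xy"],z if f=="look" else (.006 if t in("fork","spoon","eggcup","salt") else 0)),3))
E
```

```text
pics
0.0 [0.1690313  0.52280049 0.20430433] [-3.13938183e+00 -1.99708952e-04  2.82881284e+00]
top [[0.023, 0.993, -0.12, 0.428], [-1.0, 0.023, -0.002, 0.041], [0.0, 0.12, 0.993, 1.404], [0.0, 0.0, 0.0, 1.0]] 566.3881739618612 ['img', 'fx', 'fy', 'cx', 'cy', 'T']
top board look 0.72 [411. 281.] [ 0.492 -0.163  0.014]
top board lm 0.67 [410. 280.] [ 0.495 -0.163  0.   ]
top tray look 0.71 [257. 274.] [0.501 0.216 0.006]
top tray lm 0.62 [257. 276.] [0.497 0.218 0.   ]
top fork look 0.65 [257. 294.] [0.451 0.213 0.008]
top fork lm 0.9 [255. 276.] [0.495 0.221 0.006]
top fork lm 0.27 [411. 281.] [ 0.492 -0.163  0.006]
top spoon look 0.68 [232. 266.] [0.518 0.28  0.006]
top spoon lm 0.69 [257. 275.] [0.497 0.217 0.006]
top spoon lm 0.61 [230. 278.] [0.488 0.282 0.006]
top eggcup look 0.58 [286. 298.] [0.443 0.14  0.03 ]
top eggcup lm 0.91 [293. 300.] [0.438 0.126 0.006]
top salt look 0.78 [261. 209.] [0.659 0.209 0.037]
top salt look 0.69 [288. 258.] [0.54  0.14  0.037]
top salt lm 0.83 [263. 210.] [0.66  0.208 0.006]
top salt lm 0.54 [287. 258.] [0.543 0.144 0.006]
top salt lm 0.18 [232.
[... 539 characters left out ...]
'cy', 'T']
side board look 0.71 [345. 202.] [ 0.494 -0.155  0.014]
side board lm 0.84 [346. 202.] [ 0.489 -0.178  0.   ]
side tray look 0.66 [353. 267.] [0.499 0.097 0.006]
side eggcup look 0.96 [384. 260.] [0.436 0.106 0.03 ]
side eggcup lm 0.64 [384. 279.] [0.438 0.139 0.006]
side salt look 0.58 [332. 262.] [0.546 0.121 0.037]
side salt lm 0.86 [332. 280.] [0.546 0.139 0.006]
side salt lm 0.25 [344. 203.] [ 0.495 -0.165  0.006]
side reel look 0.51 [256. 235.] [ 0.705 -0.003  0.022]
side reel lm 0.75 [260. 242.] [ 0.699 -0.004  0.   ]
side candle look 0.7 [258. 236.] [0.701 0.009 0.025]
side candle look 0.55 [254. 272.] [0.703 0.135 0.025]
side candle lm 0.46 [253. 290.] [0.706 0.161 0.   ]
```

```bash
python3 - <<'E'
import cv2
a=cv2.imread("pics/top0.png")[160:340,180:480]; cv2.imwrite("pics/top0c.png",cv2.resize(a,(800,480),interpolation=cv2.INTER_CUBIC))
E
```

```text
(no output)
```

View pics/top0c.png

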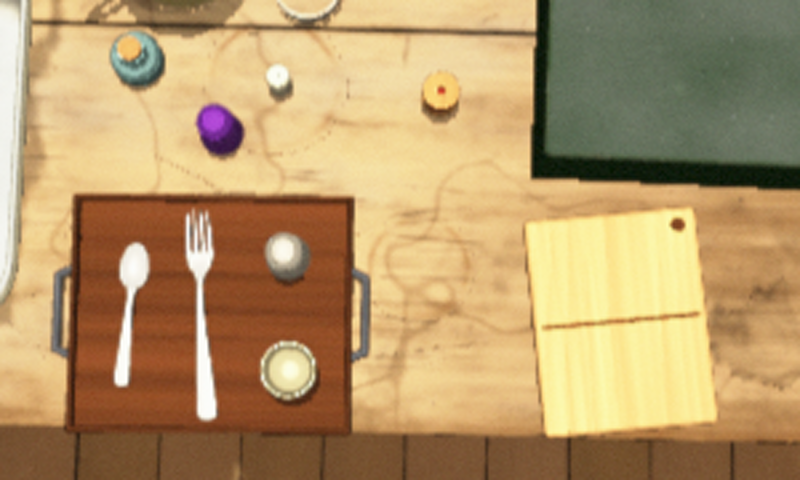

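View pics/side0.png

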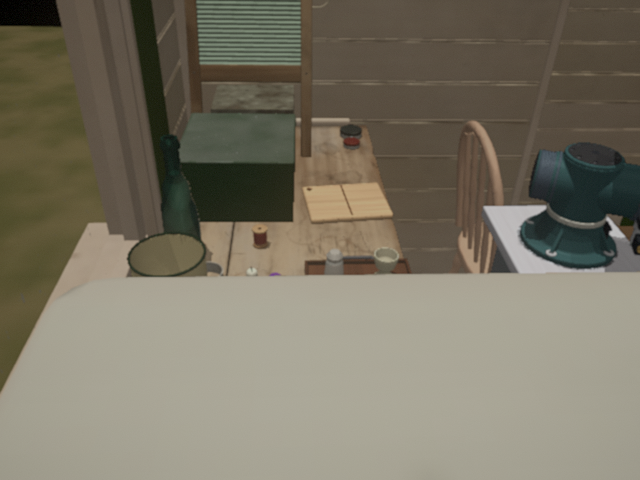

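```bash
python3 - <<'E'
from h import *
s=snapshot("top")
def rect(t,z,i=0):
    m=finder.masks_of("top",t)[i]["region"]; ys,xs=np.nonzero(m)
    P=np.array([world(s,p,z)[:2] for p in zip(xs,ys)],np.float32)*1000
    r=cv2.minAreaRect(P); return r,P
for t,z in(("board",.014),("tray",.014),("fork",.01),("spoon",.008),("eggcup",.06),("salt",.074),("salt",.037)):
    for i in range(len(finder.masks_of("top",t)[:2])):
        r,P=rect(t,z,i); u=np.linalg.svd(P-P.mean(0),full_matrices=False)[2][0]
        print(t,i,len(P),np.round(r[0]),np.round(r[1]),round(r[2],1),"pca deg",round(np.degrees(np.arctan2(u[1],u[0]))%180,1))
# extra: board by colour edges
for n,p in dict(forkprong=(200,213),forkend=(206,417),spoontip=(134,243),spoonend=(121,384),whiteedge=(10,300),line_l=(545,327),line_r=(698,314),bn=(546,436),bn2=(716,420),bf=(525,222),bf2=(693,210),box=(535,178)).items():
    q=(180+p[0]*300/800,160+p[1]*180/480); print(n,np.round(world(s,q,.012),3))
E
```

```text
board 0 5250 [ 495. -165.] [199. 160.] 6.4 pca deg 6.9
tray 0 8454 [494. 211.] [220. 291.] 0.5 pca deg 92.0
tray 1 354 [444. 138.] [49. 49.] 1.3 pca deg 121.0
fork 0 226 [480. 219.] [150.  15.] 3.3 pca deg 4.2
spoon 0 261 [493. 284.] [ 25. 126.] 89.6 pca deg 175.6
eggcup 0 352 [443. 134.] [47. 47.] 1.3 pca deg 33.9
salt 0 262 [654. 201.] [44. 40.] 2.0 pca deg 34.3
salt 1 225 [544. 137.] [38. 38.] 1.3 pca deg 44.5
salt 0 262 [661. 205.] [45. 42.] 2.0 pca deg 34.3
salt 1 225 [547. 139.] [39. 39.] 1.3 pca deg 44.5
forkprong [0.585 0.224 0.012]
forkend [0.397 0.211 0.012]
spoontip [0.555 0.284 0.012]
spoonend [0.425 0.29  0.012]
whiteedge [0.5   0.396 0.012]
line_l [ 0.486 -0.097  0.012]
line_r [ 0.502 -0.238  0.012]
bn [ 0.387 -0.099  0.012]
bn2 [ 0.405 -0.254  0.012]
bf [ 0.583 -0.078  0.012]
bf2 [ 0.598 -0.233  0.012]
box [ 0.624 -0.087  0.012]
```

View pics/top0.png

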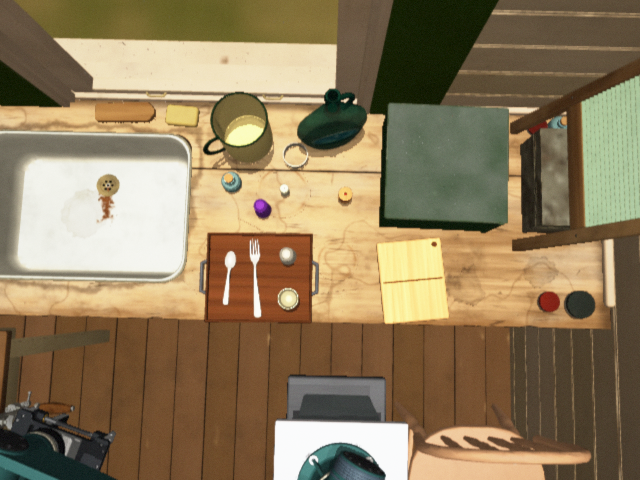

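Call:
drive_tool:
  deltas: "-0.4 -0.3 0 0 0 -0.1 70; -0.8 -0.6 0 0 0 -0.2 70; -0.8 -0.6 0 0 0 -0.2 70; -0.8 -0.6 0 0 0 -0.2 70"

```text
time: 3.2
tool_pos: [0.2278, 0.4407, 0.2059]
ee_rot: [3.141, 0.001, 3.14]
wrist_force: [0.7, -0.4, -0.3]
width: 0.0705
finger_force: 0.0
```

Call:
drive_tool:
  deltas: "-0.35 -0.5 0.1 0 0 0 70; -0.7 -1 0.2 0 0 0 70; -0.7 -1 0.2 0 0 0 70"

```text
time: 3.5
tool_pos: [0.2978, 0.3401, 0.1848]
ee_rot: [-3.14, -0.0, 3.141]
wrist_force: [0.0, -0.3, 0.2]
width: 0.07
finger_force: 0.0
```

Call:
drive_tool:
  deltas: "-0.35 -0.5 0.1 0 0 0 70; -0.7 -1 0.2 0 0 0 70; -0.7 -1 0.2 0 0 0 70"

```text
time: 3.8
tool_pos: [0.3683, 0.2399, 0.1648]
ee_rot: [-3.141, -0.0, 3.14]
wrist_force: [-0.4, 0.1, -1.4]
width: 0.0702
finger_force: 0.0
```

Call:
drive_tool:
  deltas: "-0.35 -0.5 0.1 0 0 0 70; -0.7 -1 0.2 0 0 0 70; -0.7 -1 0.2 0 0 0 70; -0.7 -1 0.2 0 0 0 70"

```text
time: 4.2
tool_pos: [0.4383, 0.1404, 0.1446]
ee_rot: [-3.141, -0.001, 3.138]
wrist_force: [-0.7, 0.9, 0.3]
width: 0.0702
finger_force: 0.0
```

Call:
drive_tool:
  deltas: "-0.03 -0.05 0.3 0 0 0 70; -0.03 -0.05 0.65 0 0 0 70; -0.03 -0.05 0.65 0 0 0 70"

```text
time: 4.5
tool_pos: [0.4361, 0.1377, 0.076]
ee_rot: [-3.141, -0.01, -3.139]
wrist_force: [-1.2, 0.1, -0.7]
width: 0.07
finger_force: 0.0
```

```bash
python3 - <<'E'
from h import *
for c in("side","top"):
  s=snapshot(c)
  save(s,c+"1")
  for r in finder.masks_of(c,"eggcup")[:2]:
    m=r["region"]; ys,xs=np.nonzero(m); print(c,r["confidence"],xs.min(),xs.max(),ys.min(),ys.max(),world(s,[(xs.min()+xs.max())/2,(ys.min()+ys.max())/2],.036))
a=cv2.imread("pics/side1.png")[200:300,280:440]; b=cv2.imread("pics/top1.png")[220:340,190:350]
cv2.imwrite("pics/c1.png",np.vstack([cv2.resize(a,(480,300)),cv2.resize(b,(480,300))]))
E
```

```text
side 0.84 374 395 247 273 [0.43690772 0.11376891 0.036     ]
```

View pics/c1.png

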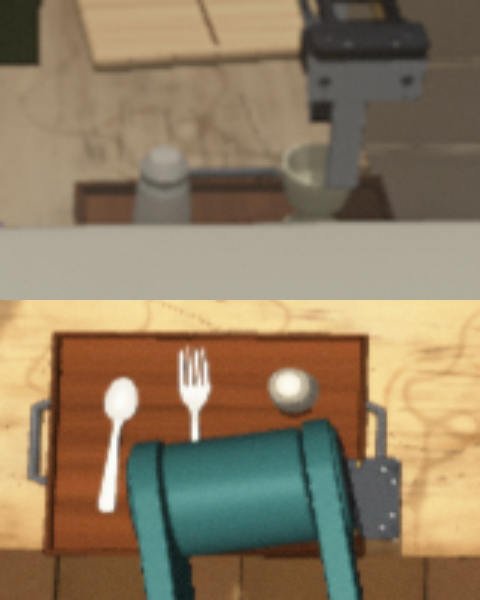

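```bash
python3 - <<'E'
from h import *
s=snapshot("side"); o=robot.get_obs(); print(o["tool_pos"],o["ee_rot"])
T=np.array(s["T"])
def pr(p):
    q=np.linalg.inv(T)@np.r_[p,1]; return s["cx"]-s["fx"]*q[0]/q[2], s["cy"]+s["fy"]*q[1]/q[2]
p=o["tool_pos"]
for dx in(-.01,0,.01): print("finger",pr(p+[dx,.047,0]))
for x in(.436,.442): print("cup rim",pr([x,.134,.066]))
a=s["img"][235:285,360:420]; cv2.imwrite("pics/c2.png",cv2.cvtColor(cv2.resize(a,(780,600),interpolation=cv2.INTER_CUBIC)[:600],cv2.COLOR_RGB2BGR))
E
```

```text
[0.44168203 0.13793664 0.08285655] [ 3.14056961  0.00409797 -3.13921358]
finger (np.float64(394.65211457440716), np.float64(262.6459923369418))
finger (np.float64(389.4612646517073), np.float64(262.700977573001))
finger (np.float64(384.26510132089385), np.float64(262.7560190925213))
cup rim (np.float64(387.7070838504204), np.float64(254.03862413029105))
cup rim (np.float64(384.7302230784028), np.float64(254.06761228530374))
```

View pics/c2.png

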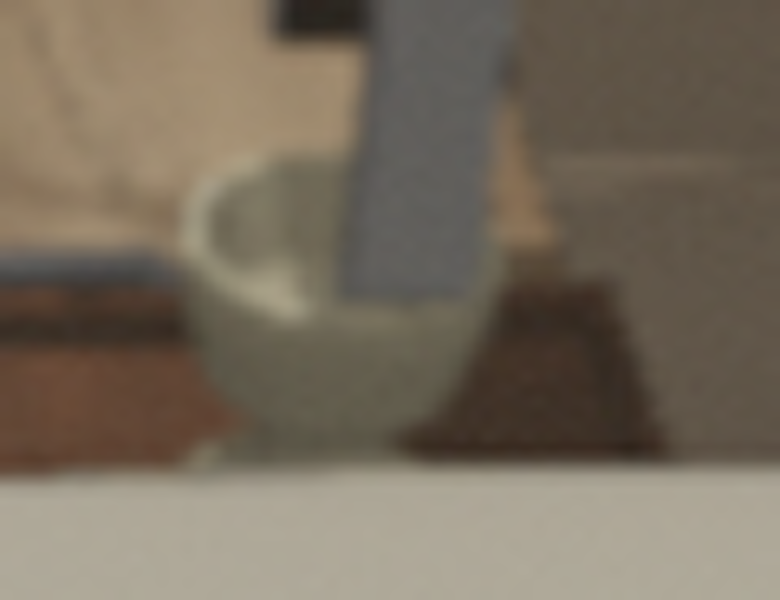

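Call:
drive_tool:
  deltas: "-0.02 -0.03 0.25 0 0 0 70; -0.02 -0.03 0.48 0 0 0 70; -0.02 -0.03 0.48 0 0 0 70; -0.02 -0.03 0.48 0 0 0 70; -0.02 -0.03 0.48 0 0 0 40"

```text
time: 5.25
tool_pos: [0.4439, 0.1343, 0.0346]
ee_rot: [3.141, 0.004, -3.14]
wrist_force: [0.9, 0.1, -0.1]
width: 0.0647
finger_force: 0.0
```

Call:
drive_tool:
  deltas: "0 0 0 0 0 0 30; 0 0 0 0 0 0 30; 0 0 0 0 0 0 30; 0 0 0 0 0 0 30; 0 0 0 0 0 0 30"

```text
time: 5.75
tool_pos: [0.4431, 0.134, 0.0335]
ee_rot: [3.141, 0.002, -3.14]
wrist_force: [-1.0, -0.0, 5.1]
width: 0.0474
finger_force: 30.0
```

Call:
drive_tool:
  deltas: "0 0 -0.3 0 0 0 30; 0 0 -0.6 0 0 0 30; 0 0 -0.6 0 0 0 30"

```text
time: 6.05
tool_pos: [0.4451, 0.1345, 0.0963]
ee_rot: [3.14, 0.008, -3.14]
wrist_force: [0.9, 0.2, -1.0]
width: 0.0468
finger_force: 30.0
```

Call:
drive_tool:
  deltas: "0 -0.35 0 0 0 0 30; 0 -0.7 0 0 0 0 30; 0 -1 0 0 0 0 30"

```text
time: 6.35
tool_pos: [0.4413, 0.0328, 0.0907]
ee_rot: [-3.142, -0.003, -3.14]
wrist_force: [0.4, 0.4, -0.4]
width: 0.0473
finger_force: 30.0
```

Call:
drive_tool:
  deltas: "0 -0.35 0 0 0 0 30; 0 -0.7 0 0 0 0 30; 0 -1 0 0 0 0 30"

```text
time: 6.65
tool_pos: [0.4414, -0.0674, 0.0906]
ee_rot: [3.141, -0.003, -3.141]
wrist_force: [-0.3, 0.6, -1.0]
width: 0.0474
finger_force: 30.0
```

Call:
drive_tool:
  deltas: "0 -0.35 0 0 0 0 30; 0 -0.7 0 0 0 0 30; 0 -1 0 0 0 0 30; 0 -1 0 0 0 0 30; 0 -1 0 0 0 0 30"

```text
time: 7.15
tool_pos: [0.4418, -0.1658, 0.0908]
ee_rot: [3.139, -0.002, 3.141]
wrist_force: [1.1, -0.1, -1.1]
width: 0.0472
finger_force: 30.0
```

Call:
drive_tool:
  deltas: "-0.02 -0.05 0.25 0 0 0 30; -0.02 -0.05 0.45 0 0 0 30; -0.02 -0.05 0.45 0 0 0 30; -0.02 -0.05 0.45 0 0 0 30"

```text
time: 7.55
tool_pos: [0.4444, -0.1698, 0.047]
ee_rot: [3.14, -0.001, -3.139]
wrist_force: [0.1, -0.5, -0.6]
width: 0.0472
finger_force: 30.0
```

```bash
python3 - <<'E'
from h import *
s=snapshot("side"); o=robot.get_obs(); print(o["tool_pos"])
for t in("eggcup","board"):
  for r in finder.masks_of("side",t)[:1]:
    ys,xs=np.nonzero(r["region"]); print(t,xs.min(),xs.max(),ys.min(),ys.max())
  for r in finder.landmark_of("side",t)[:1]: print(t,r,world(s,r["xy"],.014 if t=="eggcup" else 0))
a=s["img"][150:250,280:420]; cv2.imwrite("pics/c3.png",cv2.cvtColor(cv2.resize(a,(784,560),interpolation=cv2.INTER_CUBIC),cv2.COLOR_RGB2BGR))
E
```

```text
[ 0.44513696 -0.17031351  0.04800081]
eggcup 358 378 171 200
eggcup {'xy': [366.4, 195.0], 'confidence': 0.67} [ 0.43771456 -0.18816438  0.014     ]
board 303 393 183 222
board {'xy': [345.7, 203.2], 'confidence': 0.77} [ 0.49062633 -0.1720524   0.        ]
```

View pics/c3.png

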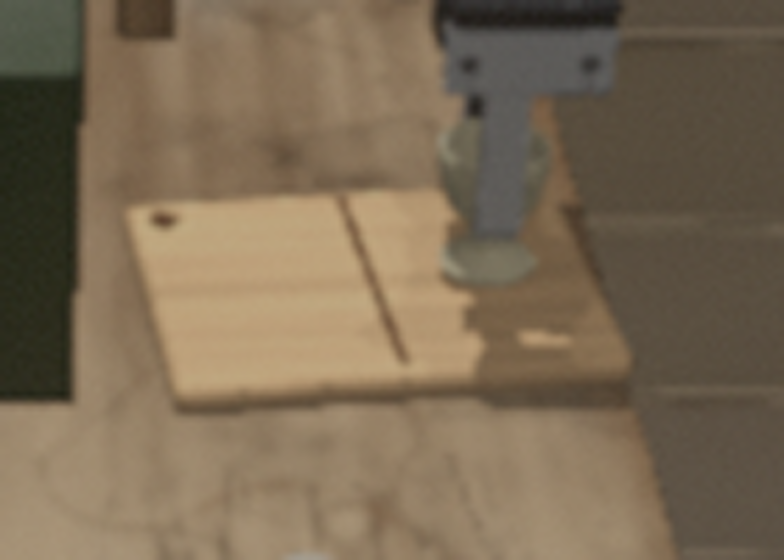

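```bash
python3 - <<'E'
from h import *
s=snapshot("side"); T=np.array(s["T"])
def pr(p):
    q=np.linalg.inv(T)@np.r_[p,1]; return np.array([s["cx"]-s["fx"]*q[0]/q[2], s["cy"]+s["fy"]*q[1]/q[2]])
def crop(p): return np.round((pr(p)-[280,150])*5.6)
c,sn=np.cos(.1115),np.sin(.1115)
B=lambda x,y,z=.014: np.array([.494+c*x-sn*y,-.165+sn*x+c*y,z])
for n,p in dict(fr=B(.1,-.08),nr=B(-.1,-.08),nl=B(-.1,.08),fl=B(.1,.08),lr=B(0,-.08),ll=B(0,.08),near=B(-.05,0),nearz=B(-.05,0,.020),front=B(-.05,.0175,.0205)).items(): print(n,crop(p))
print("rim z72", crop(B(-.05,0,.0725)), "foot px width", crop(B(-.0675,0)), crop(B(-.0325,0)))
E
```

```text
fr [115. 203.]
nr [540. 179.]
nl [630. 360.]
fl [166. 392.]
lr [329. 191.]
ll [400. 376.]
near [474. 272.]
nearz [475. 260.]
front [484. 280.]
rim z72 [483. 156.] foot px width [512. 270.] [435. 275.]
```

Call:
drive_tool:
  deltas: "0 0 0.05 0 0 0 30; 0 0 0.05 0 0 0 30; 0 0 0.05 0 0 0 30"

```text
time: 8.15
tool_pos: [0.4445, -0.171, 0.0422]
ee_rot: [3.141, -0.001, -3.14]
wrist_force: [-0.3, 0.1, -1.7]
width: 0.0477
finger_force: 30.0
```

Call:
drive_tool:
  deltas: "0 0 0.01 0 0 0 30; 0 0 0.01 0 0 0 50; 0 0 0.01 0 0 0 56; 0 0 0.01 0 0 0 70; 0 0 0.01 0 0 0 70"

```text
time: 8.65
tool_pos: [0.4448, -0.1711, 0.0415]
ee_rot: [3.142, 0.0, -3.14]
wrist_force: [-0.2, -0.8, -0.1]
width: 0.068
finger_force: 0.0
```

Call:
drive_tool:
  deltas: "0 0 0 0 0 0 70; 0 0 -0.2 0 0 0 70; 0 0 -0.6 0 0 0 70; 0 0 -1 0 0 0 70; 0 0 -1 0 0 0 70"

```text
time: 9.15
tool_pos: [0.4482, -0.1729, 0.1482]
ee_rot: [-3.136, 0.011, -3.14]
wrist_force: [1.0, -0.5, -0.5]
width: 0.0698
finger_force: 0.0
```

Call:
drive_tool:
  deltas: "-0.15 0.4 0 0 0 0 66; -0.3 0.8 0 0 0 0 66; -0.33 1 0 0 0 0 66"

```text
time: 9.45
tool_pos: [0.4781, -0.0686, 0.1408]
ee_rot: [3.14, -0.0, -3.139]
wrist_force: [0.1, -0.8, -0.2]
width: 0.0663
finger_force: 0.0
```

Call:
drive_tool:
  deltas: "-0.15 0.4 0 0 0 0 66; -0.3 0.8 0 0 0 0 66; -0.33 1 0 0 0 0 66"

```text
time: 9.75
tool_pos: [0.5109, 0.0319, 0.1405]
ee_rot: [3.14, -0.001, -3.138]
wrist_force: [0.0, 0.8, 0.6]
width: 0.0661
finger_force: 0.0
```

Call:
drive_tool:
  deltas: "-0.15 0.4 0 0 0 0 66; -0.3 0.8 0 0 0 0 66; -0.33 1 0 0 0 0 66; -0.34 1 0 0 0 0 66"

```text
time: 10.15
tool_pos: [0.544, 0.1316, 0.1402]
ee_rot: [3.141, -0.002, -3.136]
wrist_force: [-0.4, 0.2, -0.5]
width: 0.0661
finger_force: 0.0
```

Call:
drive_tool:
  deltas: "-0.02 0.08 0.2 0 0 0 66; -0.02 0.08 0.4 0 0 0 66; -0.02 0.08 0.4 0 0 0 66; -0.02 0.08 0.4 0 0 0 66"

```text
time: 10.55
tool_pos: [0.5459, 0.1361, 0.101]
ee_rot: [-3.141, -0.001, -3.141]
wrist_force: [-1.2, -0.5, -0.3]
width: 0.066
finger_force: 0.0
```

```bash
python3 - <<'E'
from h import *
s=snapshot("side"); o=robot.get_obs(); print(o["tool_pos"]); T=np.array(s["T"])
def pr(p):
    q=np.linalg.inv(T)@np.r_[p,1]; return np.array([s["cx"]-s["fx"]*q[0]/q[2], s["cy"]+s["fy"]*q[1]/q[2]])
f=lambda p:np.round((pr(p)-[300,220])*8)
print("finger",f(o["tool_pos"]+[0,.045,0]),"salt top",f([.545,.138,.080]),"salt mid",f([.545,.138,.04]))
s2=snapshot("top")
a=s["img"][220:285,300:370]; b=s2["img"][240:330,360:460]
cv2.imwrite("pics/c4.png",cv2.cvtColor(np.vstack([cv2.resize(a[:37],(560,296)),cv2.resize(b,(560,300))]),cv2.COLOR_RGB2BGR))
for c,q in(("top",s2),("side",s)):
  for r in finder.masks_of(c,"eggcup")[:1]:
    ys,xs=np.nonzero(r["region"]); print(c,xs.min(),xs.max(),ys.min(),ys.max(),world(q,[(xs.min()+xs.max())/2,(ys.min()+ys.max())/2],.07 if c=="top" else .044))
E
```

```text
[0.54659267 0.13628306 0.10211276]
finger [280. 272.] salt top [270. 240.] salt mid [264. 369.]
top 406 428 290 310 [ 0.44516852 -0.16836126  0.07      ]
side 358 378 173 202 [ 0.43760139 -0.17331577  0.044     ]
```

View pics/c4.png

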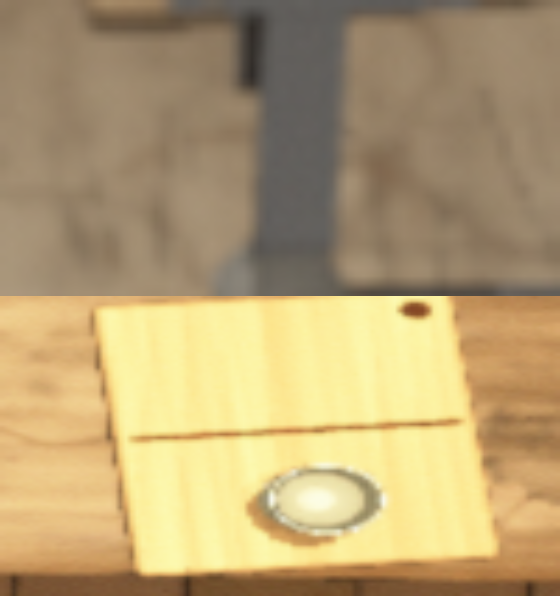

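Call:
drive_tool:
  deltas: "0 0.02 0.3 0 0 0 66; 0 0.02 0.68 0 0 0 66; 0 0.02 0.68 0 0 0 66; 0 0.02 0.68 0 0 0 66; 0 0.02 0.68 0 0 0 25"

```text
time: 11.25
tool_pos: [0.5481, 0.1393, 0.0361]
ee_rot: [3.141, 0.004, -3.14]
wrist_force: [1.0, 0.4, 0.2]
width: 0.0608
finger_force: 0.0
```

Call:
drive_tool:
  deltas: "0 0 0 0 0 0 25; 0 0 0 0 0 0 25; 0 0 0 0 0 0 25; 0 0 0 0 0 0 25; 0 0 0 0 0 0 25"

```text
time: 11.75
tool_pos: [0.547, 0.1397, 0.0346]
ee_rot: [3.14, 0.002, -3.14]
wrist_force: [-0.6, 1.5, 4.5]
width: 0.0348
finger_force: 30.0
```

Call:
drive_tool:
  deltas: "0 0 0 0 0 0 25; 0 0 -0.3 0 0 0 25; 0 0 -0.6 0 0 0 25; 0 0 -0.6 0 0 0 25"

```text
time: 12.15
tool_pos: [0.549, 0.139, 0.0975]
ee_rot: [3.141, 0.008, -3.14]
wrist_force: [0.8, 0.6, 0.1]
width: 0.035
finger_force: 29.8
```

Call:
drive_tool:
  deltas: "0 -0.35 0 0 0 0 25; 0 -0.7 0 0 0 0 25; 0.01 -1 0 0 0 0 25"

```text
time: 12.45
tool_pos: [0.5441, 0.0375, 0.0911]
ee_rot: [-3.141, -0.003, -3.14]
wrist_force: [0.3, 0.5, -1.1]
width: 0.035
finger_force: 29.8
```

Call:
drive_tool:
  deltas: "0 -0.35 0 0 0 0 25; 0 -0.7 0 0 0 0 25; 0.01 -1 0 0 0 0 25"

```text
time: 12.75
tool_pos: [0.5432, -0.0628, 0.091]
ee_rot: [-3.141, -0.004, -3.141]
wrist_force: [-0.3, 0.3, -1.4]
width: 0.0347
finger_force: 29.8
```

Call:
drive_tool:
  deltas: "0 -0.35 0 0 0 0 25; 0 -0.7 0 0 0 0 25; 0.01 -0.99 0 0 0 0 25; 0.01 -0.99 0 0 0 0 25; 0.01 -0.99 0 0 0 0 25"

```text
time: 13.25
tool_pos: [0.5425, -0.1601, 0.0913]
ee_rot: [3.14, -0.003, 3.141]
wrist_force: [0.4, -0.2, -1.5]
width: 0.0347
finger_force: 29.8
```

Call:
drive_tool:
  deltas: "0 0 0.2 0 0 0 25; 0 0 0.42 0 0 0 25; 0 0 0.48 0 0 0 25; 0 0 0.48 0 0 0 25; 0 0 0.48 0 0 0 25"

```text
time: 13.75
tool_pos: [0.544, -0.1592, 0.0456]
ee_rot: [3.142, 0.0, -3.139]
wrist_force: [0.2, 0.2, -1.6]
width: 0.0352
finger_force: 29.8
```

```bash
python3 - <<'E'
from h import *
s=snapshot("side"); o=robot.get_obs(); print(o["tool_pos"],o["wrist_force"])
a=s["img"][150:250,280:420]; cv2.imwrite("pics/c5.png",cv2.cvtColor(cv2.resize(a,(784,560),interpolation=cv2.INTER_CUBIC),cv2.COLOR_RGB2BGR))
E
```

```text
[ 0.54415229 -0.15945106  0.04588793] [-0.2656715   0.18836673 -2.19261158]
```

View pics/c5.png

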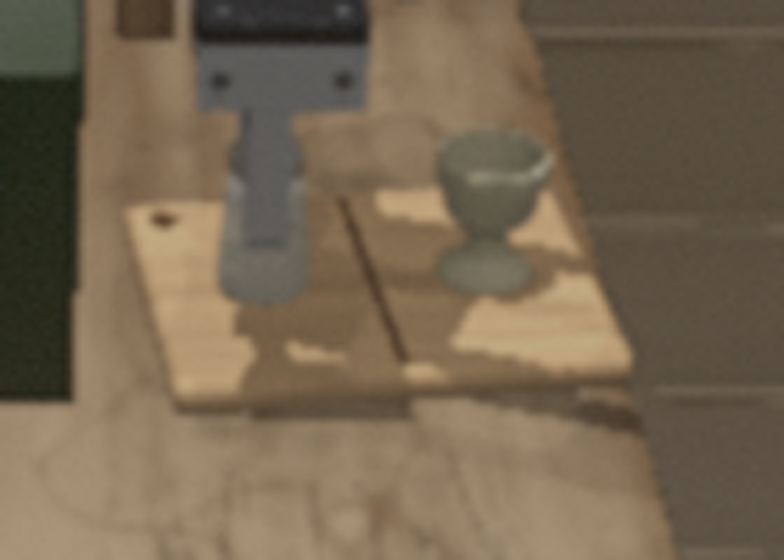

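Call:
drive_tool:
  deltas: "0 0 0.02 0 0 0 25; 0 0 0.03 0 0 0 25; 0 0 0.03 0 0 0 36; 0 0 0.03 0 0 0 42; 0 0 0.03 0 0 0 66"

```text
time: 14.3
tool_pos: [0.5439, -0.1601, 0.0427]
ee_rot: [-3.141, 0.001, -3.14]
wrist_force: [-0.3, -0.1, -0.0]
width: 0.0466
finger_force: 0.0
```

Call:
drive_tool:
  deltas: "0 0 0 0 0 0 66; 0 0 0 0 0 0 66; 0 0 -0.3 0 0 0 66; 0 0 -0.7 0 0 0 66; 0 0 -1 0 0 0 66"

```text
time: 14.8
tool_pos: [0.5441, -0.1601, 0.1446]
ee_rot: [-3.141, 0.002, -3.14]
wrist_force: [0.9, -0.6, -0.1]
width: 0.0659
finger_force: 0.0
```

Call:
drive_tool:
  deltas: "0.06 0.4 0 0 0 0 50; 0.1 0.8 0 0 0 0 50; 0.13 0.95 0 0 0 0 50"

```text
time: 15.1
tool_pos: [0.5303, -0.0624, 0.143]
ee_rot: [3.141, 0.001, -3.138]
wrist_force: [-0.4, -0.1, 0.4]
width: 0.0505
finger_force: 0.0
```

Call:
drive_tool:
  deltas: "0.06 0.4 0 0 0 0 50; 0.1 0.8 0 0 0 0 50; 0.13 0.95 0 0 0 0 50"

```text
time: 15.4
tool_pos: [0.517, 0.0324, 0.1424]
ee_rot: [3.141, -0.0, -3.137]
wrist_force: [0.9, 0.6, 0.4]
width: 0.0502
finger_force: 0.0
```

Call:
drive_tool:
  deltas: "0.06 0.4 0 0 0 0 50; 0.1 0.8 0 0 0 0 50; 0.13 0.95 0 0 0 0 50"

```text
time: 15.7
tool_pos: [0.5041, 0.1269, 0.1424]
ee_rot: [3.141, 0.0, -3.138]
wrist_force: [0.1, 0.1, 0.1]
width: 0.05
finger_force: 0.0
```

Call:
drive_tool:
  deltas: "0.06 0.4 0 0 0 -0.02 50; 0.1 0.8 0 0 0 -0.044 50; 0.13 0.95 0 0 0 -0.044 50; 0.13 0.95 0.2 0 0 -0.044 50; 0.13 0.95 0.2 0 0 -0.044 50"

```text
time: 16.2
tool_pos: [0.4899, 0.2187, 0.1198]
ee_rot: [-3.139, -0.005, -3.071]
wrist_force: [-0.2, -0.5, 0.7]
width: 0.05
finger_force: 0.0
```

```bash
python3 - <<'E'
from h import *
s=snapshot("top"); save(s,"top2"); o=robot.get_obs(); print(o["tool_pos"],o["ee_rot"])
for t,z in(("eggcup",.07),("salt",.086)):
  for r in finder.masks_of("top",t)[:2]:
    ys,xs=np.nonzero(r["region"]); print(t,round(r["confidence"],2),world(s,[(xs.min()+xs.max())/2,(ys.min()+ys.max())/2],z))
a=cv2.imread("pics/top2.png"); cv2.imwrite("pics/c6.png",cv2.resize(a[220:340,190:460],(800,356),interpolation=cv2.INTER_CUBIC))
E
```

```text
[0.49049817 0.21855641 0.12094011] [-3.1395433  -0.00340414 -3.07206044]
eggcup 0.8 [ 0.44516852 -0.16836126  0.07      ]
salt 0.8 [ 0.53972146 -0.15146505  0.086     ]
salt 0.59 [0.65224471 0.19928508 0.086     ]
```

View pics/c6.png

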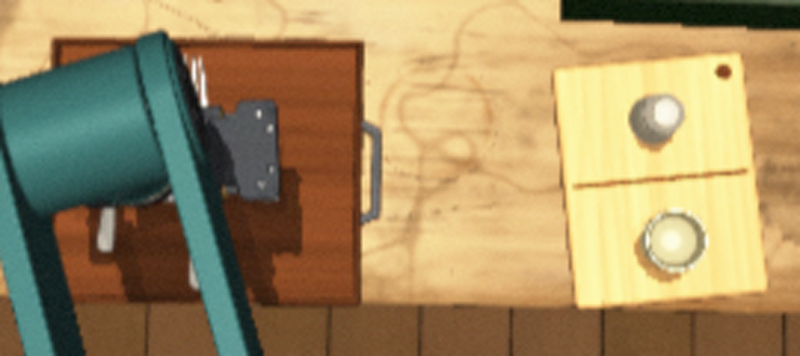

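Call:
drive_tool:
  deltas: "0 -0.01 0.4 0 0 0 50; 0 -0.01 0.8 0 0 0 50; 0 -0.01 0.9 0 0 0 50; 0 -0.01 0.9 0 0 0 50; 0 -0.01 0.9 0 0 0 50"

```text
time: 16.85
tool_pos: [0.4929, 0.2191, 0.0346]
ee_rot: [3.141, 0.003, -3.072]
wrist_force: [0.9, -0.3, 0.2]
width: 0.0501
finger_force: 0.0
```

Call:
drive_tool:
  deltas: "0 -0.01 0.1 0 0 0 50; 0 -0.01 0.2 0 0 0 50; 0 -0.01 0.2 0 0 0 50; 0 -0.01 0.2 0 0 0 50; 0 -0.01 0.2 0 0 0 50"

```text
time: 17.35
tool_pos: [0.4916, 0.2181, 0.0128]
ee_rot: [3.141, 0.001, -3.071]
wrist_force: [-0.4, 0.4, 0.6]
width: 0.0499
finger_force: 0.0
```

```bash
python3 -c "
from h import *
o=robot.get_obs();print(o['tool_pos'],o['ee_rot'])"
```

```text
[0.49157289 0.21812128 0.0127731 ] [ 3.14141170e+00  5.40146444e-04 -3.07097251e+00]
```

Down another 4 mm and close.

Call:
drive_tool:
  deltas: "0 0 0.04 0 0 0 50; 0 0 0.04 0 0 0 50; 0 0 0.04 0 0 0 50; 0 0 0.04 0 0 0 20; 0 0 0.04 0 0 0 0"

```text
time: 17.85
tool_pos: [0.4915, 0.218, 0.0086]
ee_rot: [3.141, 0.0, -3.071]
wrist_force: [-0.1, -0.5, -0.8]
width: 0.0375
finger_force: 0.0
```

Call:
drive_tool:
  deltas: "0 0 0 0 0 0 0; 0 0 0 0 0 0 0; 0 0 0 0 0 0 0; 0 0 0 0 0 0 0; 0 0 0 0 0 0 0"

```text
time: 18.35
tool_pos: [0.4914, 0.218, 0.0085]
ee_rot: [3.142, 0.0, -3.071]
wrist_force: [-0.0, 0.8, -0.4]
width: 0.0204
finger_force: 25.4
```

Call:
drive_tool:
  deltas: "0 0 0 0 0 0 0; 0 0 0 0 0 0 0; 0 0 -0.2 0 0 0 0; 0 0 -0.4 0 0 0 0; 0 0 -0.4 0 0 0 0"

```text
time: 18.85
tool_pos: [0.4936, 0.2187, 0.0515]
ee_rot: [3.14, 0.006, -3.071]
wrist_force: [0.3, 0.4, -0.0]
width: 0.0206
finger_force: 25.4
```

Call:
drive_tool:
  deltas: "0.03 -0.3 -0.2 0 0 0 0; 0.06 -0.6 -0.3 0 0 0 0; 0.1 -0.9 -0.3 0 0 0 0"

```text
time: 19.15
tool_pos: [0.4885, 0.1269, 0.0794]
ee_rot: [3.141, 0.003, -3.07]
wrist_force: [-0.1, -0.9, 0.3]
width: 0.0203
finger_force: 25.3
```

Call:
drive_tool:
  deltas: "0.03 -0.3 0 0 0 0 0; 0.06 -0.6 0 0 0 0 0; 0.1 -0.9 0 0 0 0 0"

```text
time: 19.45
tool_pos: [0.4834, 0.0359, 0.0773]
ee_rot: [3.141, -0.001, -3.071]
wrist_force: [-0.2, 0.1, -1.0]
width: 0.0207
finger_force: 25.3
```

Call:
drive_tool:
  deltas: "0.03 -0.3 0 0 0 -0.01 0; 0.06 -0.6 0 0 0 -0.027 0; 0.1 -0.9 0 0 0 -0.027 0; 0.1 -0.9 0 0 0 -0.027 0; 0.1 -0.9 0 0 0 -0.027 0"

```text
time: 19.95
tool_pos: [0.4799, -0.0535, 0.0775]
ee_rot: [3.14, -0.001, -3.03]
wrist_force: [0.8, -0.0, -0.2]
width: 0.0207
finger_force: 25.3
```

Call:
drive_tool:
  deltas: "0 0 0.3 0 0 0 0; 0 0 0.6 0 0 0 0; 0 0 0.6 0 0 0 0; 0 0 0.6 0 0 0 0"

```text
time: 20.35
tool_pos: [0.48, -0.0523, 0.0181]
ee_rot: [3.141, -0.001, -3.027]
wrist_force: [0.8, 0.6, 0.2]
width: 0.0205
finger_force: 25.4
```

```bash
python3 - <<'E'
from h import *
s=snapshot("side"); t=snapshot("top"); o=robot.get_obs(); print(o["tool_pos"],o["ee_rot"],o["width"])
a=s["img"][160:260,270:420]; b=t["img"][225:330,340:460]
cv2.imwrite("pics/c7.png",cv2.cvtColor(np.hstack([cv2.resize(a,(480,320),interpolation=cv2.INTER_CUBIC),cv2.resize(b,(320,320))]),cv2.COLOR_RGB2BGR))
E
```

```text
[ 0.48173164 -0.05307642  0.02003986] [-3.14091405e+00  2.64613845e-03 -3.02773885e+00] 0.020192000907363058
```

View pics/c7.png

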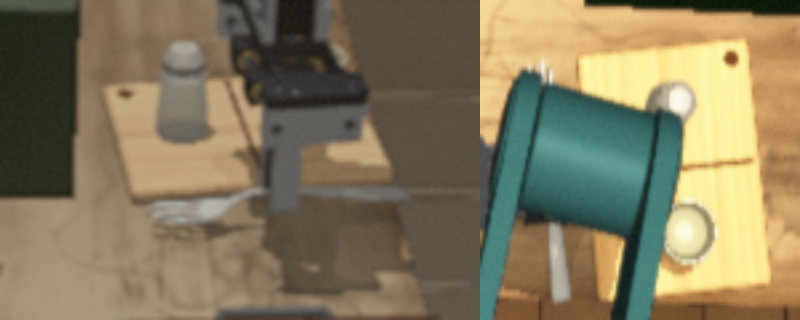

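Call:
drive_tool:
  deltas: "0 0 0.05 0 0 0 0; 0 0 0.1 0 0 0 0; 0 0 0.13 0 0 0 0; 0 0 0.13 0 0 0 0; 0 0 0.13 0 0 0 0"

```text
time: 20.95
tool_pos: [0.4803, -0.0535, 0.0054]
ee_rot: [3.141, -0.0, -3.029]
wrist_force: [0.1, -0.9, -0.2]
width: 0.0203
finger_force: 25.3
```

Call:
drive_tool:
  deltas: "0 0 0.01 0 0 0 0; 0 0 0.025 0 0 0 0; 0 0 0.025 0 0 0 0; 0 0 0.025 0 0 0 22; 0 0 0.025 0 0 0 28"

```text
time: 21.45
tool_pos: [0.4805, -0.0535, 0.0031]
ee_rot: [3.142, 0.0, -3.029]
wrist_force: [0.4, 0.3, -0.4]
width: 0.0263
finger_force: 0.0
```

Call:
drive_tool:
  deltas: "0 0 0 0 0 0 28; 0 0 0 0 0 0 28; 0 0 -0.2 0 0 0 28; 0 0 -0.5 0 0 0 28; 0 0 -1 0 0 0 50"

```text
time: 21.95
tool_pos: [0.4778, -0.0529, 0.1007]
ee_rot: [3.139, -0.007, -3.029]
wrist_force: [0.2, 0.1, 0.3]
width: 0.0331
finger_force: 0.0
```

Call:
drive_tool:
  deltas: "-0.04 0.3 0 0 0 0 50; -0.08 0.6 0 0 0 0 50; -0.12 0.84 0 0 0 0 50"

```text
time: 22.25
tool_pos: [0.4832, 0.0325, 0.1038]
ee_rot: [3.141, 0.002, -3.029]
wrist_force: [-0.2, -0.0, -0.8]
width: 0.0498
finger_force: 0.0
```

Call:
drive_tool:
  deltas: "-0.04 0.3 0 0 0 0 50; -0.08 0.6 0 0 0 0 50; -0.12 0.84 0 0 0 0 50"

```text
time: 22.55
tool_pos: [0.4852, 0.1178, 0.1031]
ee_rot: [3.141, 0.0, -3.028]
wrist_force: [0.2, 0.2, 0.2]
width: 0.0498
finger_force: 0.0
```

```bash
python3 - <<'E'
from h import *
s=snapshot("top"); save(s,"top3"); o=robot.get_obs(); print(o["tool_pos"])
def bright(roi,z,lo,name):
    x0,x1,y0,y1=roi; im=s["img"][y0:y1,x0:x1].astype(int); m=(im.min(2)>lo).astype(np.uint8)
    n,l,st,_=cv2.connectedComponentsWithStats(m); i=1+np.argmax(st[1:,4]); ys,xs=np.nonzero(l==i)
    P=np.array([world(s,(x+x0,y+y0),z)[:2] for x,y in zip(xs,ys)],np.float32)*1000
    r=cv2.minAreaRect(P); u=np.linalg.svd(P-P.mean(0),full_matrices=False)[2][0]; print(name,len(P),np.round(r[0],1),np.round(r[1],1),round(r[2],1),np.round(np.degrees(np.arctan(u[1]/u[0])),1))
bright((212,245,242,312),.011,150,"spoon")
for t,z in(("spoon",.01),("fork",.006)):
  for f in finder.masks_of("top",t)[:2]:
    ys,xs=np.nonzero(f["region"]); P=np.array([world(s,p,z)[:2] for p in zip(xs,ys)],np.float32)*1000; r=cv2.minAreaRect(P); u=np.linalg.svd(P-P.mean(0),full_matrices=False)[2][0]
    print(t,f["confidence"],np.round(r[0]),np.round(r[1]),r[2],np.degrees(np.arctan(u[1]/u[0])))
a=cv2.imread("pics/top3.png"); cv2.imwrite("pics/c8.png",cv2.resize(a[225:335,200:460],(800,338),interpolation=cv2.INTER_CUBIC))
E
```

```text
[0.48523742 0.12078206 0.103111  ]
spoon 285 [490.5 283.9] [ 25.1 130.3] 89.7 -4.2
spoon 0.69 [492. 285.] [ 23. 123.] 89.47149658203125 -4.088571
fork 0.57 [481. -53.] [190.  23.] 8.058637619018555 7.174828
```

View pics/c8.png

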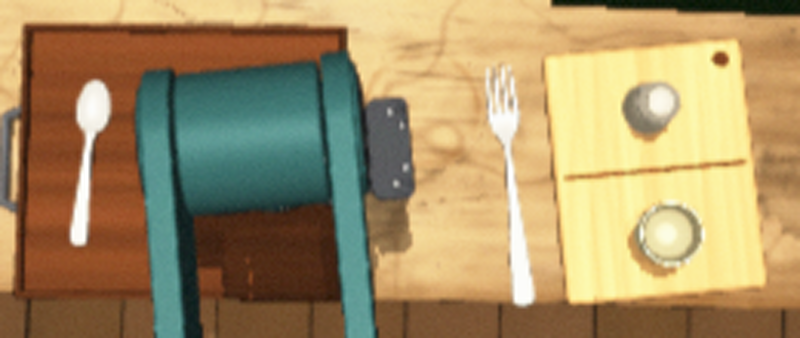

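Call:
drive_tool:
  deltas: "-0.04 0.3 0 0 0 0 50; -0.08 0.6 0 0 0 0 50; -0.12 0.82 0 0 0 0 50"

```text
time: 23.0
tool_pos: [0.4882, 0.1989, 0.103]
ee_rot: [-3.141, 0.0, -3.03]
wrist_force: [-0.0, -0.1, -0.1]
width: 0.05
finger_force: 0.0
```

Call:
drive_tool:
  deltas: "-0.04 0.3 0 0 0 0.06 50; -0.08 0.6 0 0 0 0.118 50; -0.12 0.82 0 0 0 0.118 50; -0.12 0.82 0.3 0 0 0.118 50; -0.12 0.82 0.3 0 0 0.118 50"

```text
time: 23.5
tool_pos: [0.4885, 0.2799, 0.069]
ee_rot: [-3.137, -0.007, 3.069]
wrist_force: [-1.3, -1.1, 0.2]
width: 0.05
finger_force: 0.0
```

```bash
python3 -c "
from h import *
snapshot('side');o=robot.get_obs();print(o['tool_pos'],o['ee_rot'])"
```

```text
[0.4893205  0.28002438 0.07070696] [-3.13830033 -0.00479472  3.06833191]
```

Call:
drive_tool:
  deltas: "0 0.04 0.3 0 0 0 50; 0 0.04 0.55 0 0 0 50; 0 0.04 0.55 0 0 0 50; 0 0.04 0.55 0 0 0 50; 0 0.04 0.55 0 0 0 50"

```text
time: 24.05
tool_pos: [0.4927, 0.2859, 0.0204]
ee_rot: [3.14, 0.003, 3.068]
wrist_force: [0.0, -0.0, 1.0]
width: 0.05
finger_force: 0.0
```

Call:
drive_tool:
  deltas: "0 0 0 0 0 0 50; 0 0 0 0 0 0 50; 0 0 0 0 0 0 50"

```text
time: 24.35
tool_pos: [0.4915, 0.286, 0.0188]
ee_rot: [3.141, 0.001, 3.069]
wrist_force: [-0.2, -0.3, -0.4]
width: 0.0499
finger_force: 0.0
```

Call:
drive_tool:
  deltas: "0 0 0.05 0 0 0 50; 0 0 0.1 0 0 0 50; 0 0 0.1 0 0 0 50; 0 0 0.1 0 0 0 50; 0 0 0.1 0 0 0 20"

```text
time: 24.85
tool_pos: [0.491, 0.2859, 0.0079]
ee_rot: [-3.142, -0.0, 3.069]
wrist_force: [-0.4, 1.4, 0.2]
width: 0.0453
finger_force: 0.0
```

Call:
drive_tool:
  deltas: "0 0 0 0 0 0 0; 0 0 0 0 0 0 0; 0 0 0 0 0 0 0; 0 0 0 0 0 0 0; 0 0 0 0 0 0 0"

```text
time: 25.35
tool_pos: [0.4912, 0.2859, 0.0082]
ee_rot: [3.141, 0.0, 3.069]
wrist_force: [0.3, 0.7, 0.4]
width: 0.0199
finger_force: 29.9
```

Call:
drive_tool:
  deltas: "0 0 0 0 0 0 0; 0 0 0 0 0 0 0; 0 0 0 0 0 0 0; 0 0 0 0 0 0 0; 0 0 0 0 0 0 0"

```text
time: 25.85
tool_pos: [0.4912, 0.2859, 0.0082]
ee_rot: [3.141, 0.0, 3.069]
wrist_force: [0.5, -0.1, 1.3]
width: 0.0199
finger_force: 29.9
```

Call:
drive_tool:
  deltas: "0 0 -0.2 0 0 0 0; 0 0 -0.5 0 0 0 0; 0 0 -0.9 0 0 0 0; 0 0 -0.9 0 0 0 0"

```text
time: 26.25
tool_pos: [0.4945, 0.2874, 0.1046]
ee_rot: [3.136, 0.01, 3.069]
wrist_force: [1.1, 1.1, 0.6]
width: 0.02
finger_force: 29.9
```

Call:
drive_tool:
  deltas: "-0.03 -0.3 -0.3 0 0 0 0; -0.06 -0.6 -0.6 0 0 0 0; -0.09 -0.93 -0.6 0 0 0 0"

```text
time: 26.55
tool_pos: [0.4953, 0.1924, 0.1622]
ee_rot: [3.139, 0.007, 3.07]
wrist_force: [0.9, -0.5, 0.5]
width: 0.0197
finger_force: 29.9
```

Call:
drive_tool:
  deltas: "-0.03 -0.3 0 0 0 0 0; -0.06 -0.6 0 0 0 0 0; -0.1 -0.94 0 0 0 0 0"

```text
time: 26.85
tool_pos: [0.4958, 0.097, 0.1571]
ee_rot: [-3.142, -0.001, 3.07]
wrist_force: [0.2, -0.5, -0.6]
width: 0.02
finger_force: 29.9
```

Call:
drive_tool:
  deltas: "-0.03 -0.3 0 0 0 0 0; -0.06 -0.6 0 0 0 0 0; -0.09 -0.93 0 0 0 0 0"

```text
time: 27.15
tool_pos: [0.498, 0.0035, 0.157]
ee_rot: [3.141, -0.001, 3.07]
wrist_force: [0.1, 0.7, -0.4]
width: 0.0199
finger_force: 29.9
```

Call:
drive_tool:
  deltas: "-0.03 -0.3 0 0 0 0 0; -0.06 -0.6 0 0 0 0 0; -0.1 -0.94 0 0 0 0 0"

```text
time: 27.45
tool_pos: [0.5012, -0.0908, 0.157]
ee_rot: [3.141, -0.002, 3.07]
wrist_force: [0.3, 0.2, -0.6]
width: 0.0199
finger_force: 29.9
```

Call:
drive_tool:
  deltas: "-0.03 -0.3 0 0 0 0 0; -0.06 -0.6 0 0 0 0 0; -0.09 -0.93 0 0 0 0 0"

```text
time: 27.75
tool_pos: [0.5035, -0.1842, 0.1569]
ee_rot: [3.141, -0.002, 3.069]
wrist_force: [0.4, -0.3, -0.5]
width: 0.0202
finger_force: 29.9
```

Call:
drive_tool:
  deltas: "-0.03 -0.3 0 0 0 -0.06 0; -0.06 -0.6 0 0 0 -0.118 0; -0.09 -0.94 0 0 0 -0.118 0; -0.09 -0.94 0 0 0 -0.118 0; -0.09 -0.94 0 0 0 -0.118 0"

```text
time: 28.25
tool_pos: [0.5057, -0.2778, 0.1567]
ee_rot: [3.139, -0.001, -3.03]
wrist_force: [1.0, 1.2, -0.7]
width: 0.0199
finger_force: 29.9
```

Call:
drive_tool:
  deltas: "0 0 0.3 0 0 0 0; 0 0 0.6 0 0 0 0; 0 0 0.9 0 0 0 0; 0 0 0.9 0 0 0 0; 0 0 0.9 0 0 0 0"

```text
time: 28.75
tool_pos: [0.5061, -0.2765, 0.0679]
ee_rot: [3.14, -0.001, -3.027]
wrist_force: [0.2, -0.0, 0.9]
width: 0.0198
finger_force: 29.9
```

```bash
python3 - <<'E'
from h import *
s=snapshot("side"); t=snapshot("top"); o=robot.get_obs(); print(o["tool_pos"],o["ee_rot"],o["width"])
a=s["img"][130:230,280:430]; b=t["img"][225:330,370:490]
cv2.imwrite("pics/c9.png",cv2.cvtColor(np.hstack([cv2.resize(a,(480,320),interpolation=cv2.INTER_CUBIC),cv2.resize(b,(320,320))]),cv2.COLOR_RGB2BGR))
E
```

```text
[ 0.50753266 -0.2778927   0.0702227 ] [-3.13941522e+00  2.84328469e-03 -3.02792281e+00] 0.019866087218988863
```

View pics/c9.png

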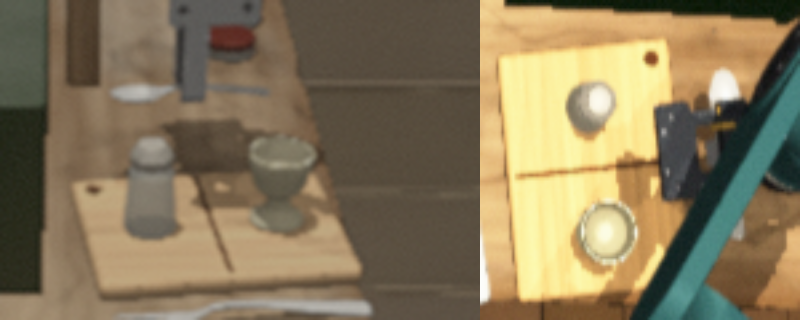

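Call:
drive_tool:
  deltas: "0 0 0.2 0 0 0 0; 0 0 0.4 0 0 0 0; 0 0 0.55 0 0 0 0; 0 0 0.55 0 0 0 0; 0 0 0.55 0 0 0 0"

```text
time: 29.35
tool_pos: [0.5068, -0.278, 0.0139]
ee_rot: [-3.141, 0.001, -3.029]
wrist_force: [0.6, -0.1, -0.5]
width: 0.0199
finger_force: 29.9
```

Call:
drive_tool:
  deltas: "0 0 0 0 0 0 0; 0 0 0 0 0 0 0; 0 0 0 0 0 0 0"

```text
time: 29.65
tool_pos: [0.5068, -0.2781, 0.0139]
ee_rot: [-3.141, 0.001, -3.029]
wrist_force: [-0.9, -0.1, -0.3]
width: 0.0197
finger_force: 29.9
```

Call:
drive_tool:
  deltas: "0 0 0.05 0 0 0 0; 0 0 0.1 0 0 0 0; 0 0 0.113 0 0 0 0; 0 0 0.113 0 0 0 0; 0 0 0.113 0 0 0 0"

```text
time: 30.15
tool_pos: [0.5061, -0.2776, 0.0013]
ee_rot: [3.141, -0.0, -3.029]
wrist_force: [-0.5, 0.9, -0.2]
width: 0.0197
finger_force: 29.9
```

Call:
drive_tool:
  deltas: "0 0 0 0 0 0 0; 0 0 0 0 0 0 22; 0 0 0 0 0 0 28; 0 0 0 0 0 0 28; 0 0 0 0 0 0 28"

```text
time: 30.65
tool_pos: [0.5063, -0.2777, 0.0017]
ee_rot: [3.142, 0.0, -3.029]
wrist_force: [-1.0, -0.6, -0.6]
width: 0.0283
finger_force: 0.0
```

Call:
drive_tool:
  deltas: "0 0 0 0 0 0 28; 0 0 -0.2 0 0 0 28; 0 0 -0.5 0 0 0 28; 0 0 -1 0 0 0 28; 0 0 -1 0 0 0 28"

```text
time: 31.15
tool_pos: [0.5103, -0.2805, 0.1102]
ee_rot: [-3.132, 0.012, -3.029]
wrist_force: [0.9, -0.6, 0.1]
width: 0.028
finger_force: 0.0
```

Call:
drive_tool:
  deltas: "0 0 -0.5 0 0 0 40; 0 0.5 -0.8 0 0 0 40; 0 1 -0.8 0 0 0 40; 0 1 -0.8 0 0 0 40"

```text
time: 31.55
tool_pos: [0.4953, -0.1748, 0.1836]
ee_rot: [3.141, 0.003, -3.025]
wrist_force: [-0.5, -0.4, 0.6]
width: 0.04
finger_force: 0.0
```

Call:
drive_tool:
  deltas: "0.3 0.5 0 0 0 0 40; 0.6 1 0 0 0 0 40; 0.6 1 0 0 0 0 40; 0.6 1 0 0 0 0 40"

```text
time: 31.95
tool_pos: [0.4233, -0.0848, 0.1815]
ee_rot: [-3.141, 0.0, -3.027]
wrist_force: [1.0, -1.0, 0.2]
width: 0.0397
finger_force: 0.0
```

Call:
drive_tool:
  deltas: "0.3 0.5 0 0 0 0 40; 0.6 1 0 0 0 0 40; 0.6 1 0 0 0 0 40; 0.6 1 0 0 0 0 40"

```text
time: 32.35
tool_pos: [0.3535, 0.007, 0.1819]
ee_rot: [-3.141, 0.001, -3.027]
wrist_force: [0.2, -1.1, 0.3]
width: 0.0399
finger_force: 0.0
```

Call:
drive_tool:
  deltas: "0 0.5 0 0 0 0 40; 0 1 0 0 0 0 40; 0 1 0 0 0 0 40; 0 1 0 0 0 0 40"

```text
time: 32.75
tool_pos: [0.3432, 0.1061, 0.1815]
ee_rot: [-3.14, -0.0, -3.026]
wrist_force: [-0.3, -0.8, -0.1]
width: 0.0401
finger_force: 0.0
```

```bash
python3 - <<'E'
from h import *
s=snapshot("top"); save(s,"top4")
for t,z in(("spoon",.006),("fork",.006),("board",.014),("eggcup",.07),("ink",.03),("reel",.044)):
  for f in finder.masks_of("top",t)[:1]:
    ys,xs=np.nonzero(f["region"]); P=np.array([world(s,p,z)[:2] for p in zip(xs,ys)],np.float32)*1000; r=cv2.minAreaRect(P); u=np.linalg.svd(P-P.mean(0),full_matrices=False)[2][0]
    print(t,f["confidence"],np.round(r[0]),np.round(r[1]),r[2],np.degrees(np.arctan(u[1]/u[0])))
a=cv2.imread("pics/top4.png"); cv2.imwrite("pics/c10.png",cv2.resize(a[160:340,200:500],(800,480),interpolation=cv2.INTER_CUBIC))
E
```

```text
spoon 0.67 [495. 212.] [224. 293.] 0.6484147310256958 -89.83863
fork 0.86 [469. -52.] [161.  21.] 6.221931457519531 7.5383964
board 0.97 [ 496. -164.] [204. 162.] 7.052300453186035 6.1402907
eggcup 0.86 [ 445. -170.] [47. 48.] 45.69120788574219 -87.9455
ink 0.66 [727. 286.] [52. 45.] 46.436378479003906 42.162815
reel 0.74 [696.   5.] [35. 32.] 1.1911234855651855 -11.754344
```

View pics/c10.png

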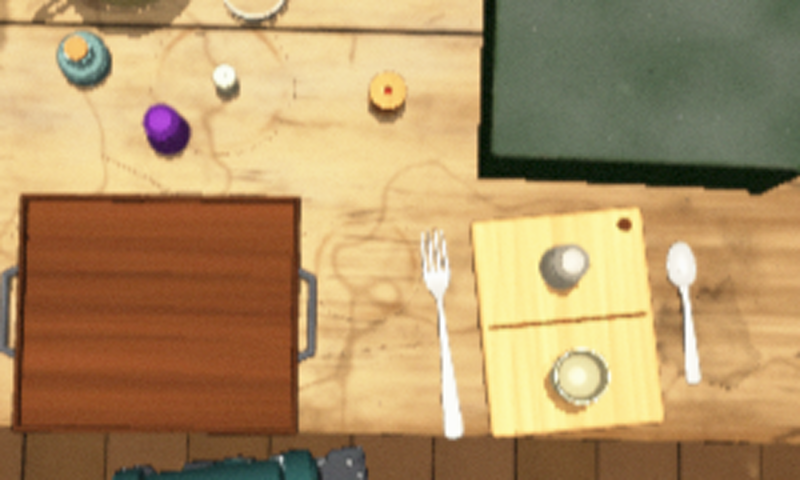

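```bash
python3 -c "
from h import *
print(robot.close_job())"
```

```text
the job is handed in; nothing more can be done
None
```

The breakfast place is laid and handed in at about 33 s: egg cup and salt shaker stand on the board, fork to its left and teaspoon to its right, and the bottle, reel and candle look undisturbed in the last picture.

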